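# Level the specimen stand with a spirit level and hold the level down

## Robot

A 7-joint arm with a two-finger parallel gripper is mounted at the origin on the work surface. World frame = base frame: x ahead of the robot, y to its left, z up, the work surface at z = 0. Lengths are in m, angles in rad, forces in N, time in s.
With the tool pointing down it reaches from about 0.425 to 0.925 m from the base axis. Payload 6.8 kg.
Tool frame: the origin (TCP) lies on the centre line of the jaws, within the pads' length; the fingertips stand 19 mm ahead of it and the grasp point (between the pads) is the TCP (bot.tcp_to_tips is the distance from the TCP to the fingertips, in m); x points along the fingers, y is the direction in which the jaws open and shut, and the axes are right-handed (so a half turn about x gives the same grasp; the last joint's range is limited). The gripper opens to 85 mm and grips with 20 to 120 N. Pads are 22 mm wide; open, the fingers measure 114 mm over their backs; the gripper's body (76 mm by 85 mm) begins 54 mm behind the grasp point. The pads swing forward as they close: fully open they stand 13 mm farther back than shut.
Start: joints at [-1.354, 0.477, 0.022, 1.555, -0.011, 1.109, -0.083], TCP at [0.215, 0.64, 0.25] pointing down, gripper open.
Joint ranges: [-2.96, 2.96], [-0.34, 2.1], [-1.41, 1.46], [0.24, 2.44], [-1.37, 4.51], [0.17, 1.92], [-2.96, 2.96]. Speed limits (rad/s): [2.39, 2.39, 3.14, 3.14, 3.14, 3.14, 3.14].

## Interface

Orientations are given as a unit quaternion [w, x, y, z].
In Python, from station import status, eyes, bot gives the robot as it stands.
- The arm moves only by the tool apply_moves, never from a script. Its arguments are lists of equal length, an entry for each row: "travel": the shift along the tool's x, y, z in cm, a list of three; "turn": the turn, a rotation vector about the tool's x, y, z in rad, a list of three; "grip": the closure, from 0 (fully open) to 1 (shut). In form: {"travel": [[tx, ty, tz], ...], "turn": [[wx, wy, wz], ...], "grip": [grip, ...]}. A call has 1 to 8 rows; each row shifts and turns the pose as measured when the row begins, along the tool's axes as they then stand; what a row does not reach is not made up. A row lasts 1/12 s, in which the tool goes at most 41.7 mm and 7.16 degrees, less where a joint would pass 70% of its speed; a pose out of reach is approached as far as the arm can. A call is refused whole if a number of a shift passes 4.17 or a number of a turn 0.125, either way. A call with a gripper value outside its range is refused whole. The fingers move at their own pace and stop on an object; "newtons" is the grip in N (left out, the last holds). Time passes only in rows, so rows that do not move let the fingers close. It gives the time, the measured TCP pose, the force and the opening at its end, in the units of the state.
- status.get_obs(): the state, without advancing time (a new reading comes with each control period).
- eyes.read_camera(name): name is "scene" or "top" or "wrist"; returns the picture (384x512x3 uint8, red, green, blue); there is no depth.
- eyes.calibration(name): a dict with "intrinsics" (3x3 intrinsics, pixels), "xyz" and "attitude" of the camera in the world; the wrist camera has in their place "T_tool_cam" (4x4, takes a point from camera to tool coordinates, whose origin is the TCP and whose axes are the tool frame's). Camera axes: x right, y down, z forward; pixel columns grow to the right and rows downward; lengths in m; the calibration is good to about 2 mm. A picture is of the moment at which its call begins: read the wrist's pose just before it. calibration takes no time and is no camera call.
- bot.hand_in(): hands the job in, once; it reports no verdict.
Trained networks look in the newest picture that a camera, given by its name, has taken for a name from the list of things; names that differ only in an ending like _2 or _b are one class to them, and where a whole thing is asked for, a point or a joint stands for the part that bears it (a point fixed in the world has none). Each returns a list of dicts, best first, with "score" (0 to 1); they miss things now and then, are a little off and sometimes report something else, mostly with a low value. They report only what shows in the picture. A call takes as long as a camera call. They do not tell look-alikes from the thing itself.
- eyes.masks_of(thing, camera): "region" (384x512 bool, what is visible of it) and "rect" ([left, top, right, bottom] in pixels, round what is visible of it).
The state is a dict: "t": time; "q": joint angles; "joint_vel": joint speeds; "joint_torque": joint torques, N m; "eef_pos": TCP position; "tool_rot": TCP orientation; "contact_force": force on the tool from outside, world axes, zero at the start; "torque": the same for the moment, N m; "gripper_width": opening from 0.0 (shut) to 1.0 (fully open).
Only numpy, scipy, OpenCV 4.12 (cv2) and the standard library are available. Lean on these libraries where they do the work, as an engineer would, in place of code of your own. Each camera call takes 0.05 s, during which the arm holds its last target. There are 200 camera calls.

## Task

Take the yellow spirit level out of the steel tray and set it down on the stand's platform, along and inside the blue outline. Then turn the orange wing knob of the levelling foot until the bubble rests centred between the two black lines, and finally press the level down gently onto the platform. Finish while still pressing it, with the bubble centred, and leave the specimen, the jar and the dish where they are.

Things in the scene. Friction and masses are not known exactly. Their poses are not given: they have to be found in the camera images.
- level_center (a point): Yellow spirit level, a bar 150 mm long (own y), 32 wide (x), 40 tall (z), 0.2 to 0.3 kg, lying in the tray at first. This point is its centre, 20 mm above its underside. Its top is flat and solid: in the middle a 76 mm green vial with pale bubble and two black lines, at each end a black rubber press pad, 58 mm from the middle.
- pad (a point): Centre of the blue outline (164 x 52 mm) on top of the stand's tilting aluminium platform (272 x 116 x 10 mm), about 80 mm up. Own y runs along the outline towards the levelling foot, z is the platform's normal. The pivot is 80 mm away towards -y; the foot end starts 0.011 to 0.036 rad low. The level may lie either way round. The platform is stiff and does not yield to a press.
- foot_grip (a point): Orange wing knob of the levelling foot, beyond the outline's +y end, 153 mm from its centre: an upright bar 46 mm long (own x), 14 thick (y), 28 tall. This point is on the screw axis (upright within 0.04 rad), 12 mm below the wing's top, 25 to 38 mm above the platform. The frame turns with the knob, which does not rise or fall. Friction 0.12 N m; stays where left.
- foot (a joint): Turn of the wing knob, rad, 0 at the start, growing clockwise seen from above, up to 2.6. Clockwise raises the platform's foot end: 0.02 rad of platform tilt per rad. Level is reached somewhere between 0.5 and 1.9, different each time.
- bubble (a joint): Position of the bubble (16 mm long) along the level's own y, m, 0 when centred between the two black lines, which are 22 mm apart. It moves to the higher end, 0.6 m per rad of tilt (12 mm per rad of knob turn when lying along the outline), up to 24 mm each way, and needs about 1 s to settle. It is also near 0 while the level lies in the tray.
- tray: Fixed shallow steel tray 200 mm (own x) by 280 mm (own y), walls 22 mm high and 4 mm thick, blue inner floor 6 mm above the table. Origin: centre of its underside. The level and the specimen lie in it.
- nodule: Bystander: brown rounded stone specimen in the tray, 40 mm across, 30 mm tall, origin at its underside. Leave it alone.
- jar: Bystander: amber jar standing on the table, 60 mm across, 75 mm tall, origin at its underside. Leave it alone.
- dish: Bystander: small white plastic dish on the table, 80 mm across, 40 mm tall, origin at its underside. Leave it alone.
There are look-alikes about, which are no part of the job. Of the things like the part that bears level_center, leave any that is pink; of the rest the larger one is meant.

How it is judged:
On the way, in this order (a step that is already met when the one before it is completed fails the run):
1. the level lies on the platform, inside the outline and along it (horizontal distance between level_center and pad below 0.02 m and angle between the y axis of level_center and the y axis of pad, either way round below 0.17 rad and contact force between level and platform above 1 N), for 0.5 s.
2. the foot is turned until the bubble rests centred (within 3 mm) (value of joint foot above 0.2 rad and angle between pad's own z axis and vertical below 0.006 rad and value of joint bubble between -0.003 and 0.003 m and horizontal distance between level_center and pad below 0.02 m and contact force between level and platform above 1 N and contact force between the fingers and level below 0.5 N), for 0.3 s.
At the end, for the whole second after the job is handed in: The gripper presses on the level, which bears on the platform with 6 to 30 N (its own weight is about 2.5 N), centred within 20 mm and 0.17 rad of the outline; the bubble is within 3 mm of centre and the platform within 0.006 rad of level; specimen, jar and dish are within 20 mm of their starts (contact force between level and platform between 6 and 30 N and contact force between the fingers and level above 2 N and value of joint bubble between -0.003 and 0.003 m and angle between pad's own z axis and vertical below 0.006 rad and horizontal distance between level_center and pad below 0.02 m and angle between the y axis of level_center and the y axis of pad, either way round below 0.17 rad and distance of each of nodule, jar, dish from where it was at the start of the episode below 0.02 m); the arm keeps its last pose, push and grip.
It fails at once if a bystander is pushed more than 30 mm (distance of any of nodule, jar, dish from where it was at the start of the episode above 0.03 m).
It also fails if it takes over 72 s, if anything falls off the work surface, if the arm or the gripper's body presses on something with over 40 N, if the wrist force passes 120 N, or if a joint passes its speed limit or range.

## Working session

There is one attempt and no reset: what is moved stays moved. The work goes in short steps, Python scripts to look and compute and a tool call to move; the robot and the scene stay as the last step left them, time stands still between calls to the robot, and variables do not carry over. Pictures are saved under pics/ and viewed, about 8 in all and at most 12, crops included, and the job is handed in when it is done.

Besides the shell and the picture viewer there is one more tool, called after "Request:" as name(argument=value, ...) on one line, values as JSON. apply_moves: Moves the arm, as the interface text tells. Its arguments: {"type":"object","properties":{"travel":{"type":"array"},"turn":{"type":"array"},"grip":{"type":"array"},"newtons":{"type":"number"}},"required":["travel","turn","grip"]}

```bash
mkdir -p pics; cat > h.py <<'E'
import numpy as np, cv2
from scipy.spatial.transform import Rotation as R
from station import status, eyes, bot
def rot(q): return R.from_quat([q[1],q[2],q[3],q[0]]).as_matrix()
def cam(name):
    c=eyes.calibration(name); K=np.array(c["intrinsics"])
    if name=="wrist":
        o=status.get_obs(); T=np.array(c["T_tool_cam"]); Rt=rot(o["tool_rot"])
        return K,Rt@T[:3,:3],Rt@T[:3,3]+np.array(o["eef_pos"])
    a=np.array(c["attitude"]); 
    return K,(a if a.shape==(3,3) else rot(a)),np.array(c["xyz"])
def ray(C,uv,z):
    K,Rc,p=C; d=Rc@np.linalg.solve(K,[uv[0],uv[1],1.]); return p+d*(z-p[2])/d[2]
def proj(C,P):
    K,Rc,p=C; x=K@(Rc.T@(np.array(P)-p)); return x[:2]/x[2]
def save(im,n): cv2.imwrite("pics/"+n,im[...,::-1])
E
python3 - <<'E'
from h import *
o=status.get_obs(); print({k:np.round(v,3).tolist() for k,v in o.items()}, bot.tcp_to_tips)
ims=[]
for c in("top","scene"):
    C=cam(c); im=eyes.read_camera(c); print(c,C[2].round(3),C[1].round(2).tolist(),C[0].round(0).tolist()); save(im,c+".png")
    for th in ("level_center","pad","foot_grip","tray","nodule","jar","dish"):
        for m in eyes.masks_of(th,c)[:4]:
            r=m["region"]; v,u=np.nonzero(r)
            if len(u)==0: continue
            print(c,th,round(m["score"],2),m["rect"],len(u),u.mean().round(1),v.mean().round(1),cv2.minAreaRect(np.c_[u,v].astype(np.float32)))
E
```

```text
{'t': 0.0, 'q': [-1.354, 0.478, 0.022, 1.556, -0.011, 1.109, -0.083], 'joint_vel': [-0.001, -0.001, 0.0, -0.0, 0.001, -0.0, 0.0], 'joint_torque': [0.0, -59.646, 1.608, -28.12, 0.012, 0.009, 0.0], 'eef_pos': [0.215, 0.639, 0.249], 'tool_rot': [0.698, 0.114, 0.698, -0.115], 'contact_force': [0.407, 0.125, 0.436], 'torque': [-0.021, -0.009, -0.046], 'gripper_width': 1.0} 0.019
top [ 0.369 -0.059  1.249] [[0.0, -0.99, 0.16], [-1.0, -0.0, -0.0], [0.0, -0.16, -0.99]] [[458.0, 0.0, 252.0], [0.0, 458.0, 198.0], [0.0, 0.0, 1.0]]
top level_center 0.86 [297.8, 280.0, 337.0, 301.1] 363 315.1 290.3 ((315.1933898925781, 290.5518798828125), (41.27964782714844, 9.518600463867188), 29.05460548400879)
top level_center 0.56 [297.2, 209.5, 356.1, 236.1] 847 326.7 220.3 ((326.7452697753906, 220.14151000976562), (58.37823486328125, 15.52174186706543), 15.945395469665527)
top pad 0.55 [92.1, 169.8, 205.7, 238.0] 4548 149.6 203.4 ((147.40489196777344, 203.8459014892578), (45.6933479309082, 107.13314819335938), 76.75948333740234)
top pad 0.33 [98.4, 201.0, 110.5, 219.4] 164 103.7 210.6 ((104.44231414794922, 
[... 1351 characters left out ...]
75 [318.0, 201.3, 445.1, 236.6] 3377 375.8 220.1 ((379.5, 219.5), (31.0, 125.0), 90.0)
scene tray 0.68 [147.1, 192.6, 268.1, 246.5] 4205 211.9 220.3 ((206.56622314453125, 216.2527313232422), (116.41729736328125, 51.77184295654297), 5.063616752624512)
scene nodule 0.44 [240.8, 205.9, 255.7, 219.9] 133 248.5 212.0 ((248.50001525878906, 212.00001525878906), (12.020814895629883, 12.020814895629883), 45.0)
scene jar 0.97 [210.4, 253.2, 237.7, 297.4] 1115 224.0 275.9 ((224.5, 275.5), (43.0, 29.0), 90.0)
scene dish 0.58 [337.8, 276.5, 377.0, 306.8] 1042 356.5 290.6 ((357.0, 291.0), (32.0, 40.0), 90.0)
scene dish 0.19 [208.8, 255.8, 236.4, 298.0] 1076 223.8 275.9 ((224.0, 275.5), (43.0, 28.0), 90.0)
```

```bash
python3 - <<'E'
from h import *
im=cv2.imread("pics/top.png"); cv2.imwrite("pics/topc.png",cv2.resize(im[90:310,70:390],None,fx=2.5,fy=2.5,interpolation=cv2.INTER_CUBIC))
C=cam("top")
for n,uv,z in [("level",(326.7,220.2),.046),("tray",(309,218.6),.015),("pad",(148,203.6),.08),("foot",(104,210.5),.12),("nod",(271.6,225),.02),("jar",(270.4,128),.04),("dish",(170.4,131),.02),("pinkL",(315,290.4),.03)]: print(n,ray(C,uv,z).round(3))
for nm,c,s,a,z in [("level",(326.7,220.2),30,15.9,.046),("pad",(148,203.6),50,76.8-90,.08)]:
    d=np.array([np.cos(np.radians(a)),np.sin(np.radians(a))])*s
    p,q=ray(C,np.array(c)-d,z),ray(C,np.array(c)+d,z); print(nm,np.arctan2(*(p-q)[[1,0]]),np.linalg.norm(p-q))
E
```

```text
level [ 0.503 -0.258  0.046]
tray [ 0.511 -0.216  0.015]
pad [0.541 0.208 0.08 ]
foot [0.517 0.307 0.12 ]
nod [ 0.492 -0.114  0.02 ]
jar [ 0.757 -0.111  0.04 ]
dish [0.754 0.167 0.02 ]
pinkL [ 0.32  -0.226  0.03 ]
level 1.2927769856605673 0.15765743617079844
pad 1.808386221159704 0.2560853561855127
```

View pics/topc.png

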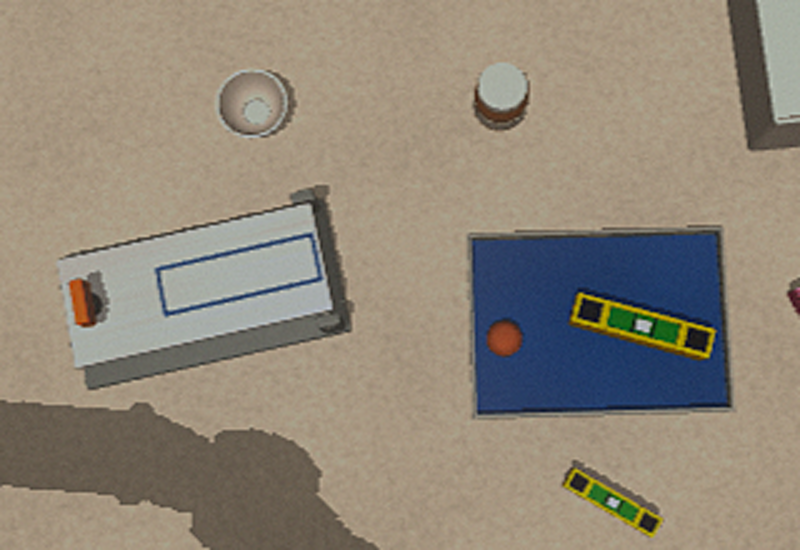

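The top view shows the stand on the left, with the orange wing at crop (80,302) and the blue outline around (240,274). The tray is on the right, with the large level at (643,325) and the stone at (504,338). The jar is at (500,95), the dish at (253,103), and a smaller decoy level at (612,503), outside the tray. I'll take a wrist look at the stand first, then go to the level.

```bash
cat >> h.py <<'E'
def plan(pos,jaw=None,n=8):
    """print rows (cm, rad) to bring TCP to pos, tool down, jaw axis (tool y) at world angle jaw mod pi"""
    o=status.get_obs(); p=np.array(o["eef_pos"]); M=rot(o["tool_rot"]); a=np.arctan2(M[1,1],M[0,1])
    if jaw is None: jaw=a
    d=(jaw-a+np.pi/2)%np.pi-np.pi/2
    y=np.array([np.cos(a+d),np.sin(a+d),0]); x=np.array([0,0,-1.]); G=np.c_[x,y,np.cross(x,y)]
    w=R.from_matrix(M.T@G).as_rotvec(); dp=np.array(pos)-p
    print("jaw now",a.round(3),"change",d.round(3),"dist cm",(dp*100).round(2),"F",np.round(o["contact_force"],1),"q7",round(o["q"][6],2),"t",round(o["t"],2),"open",round(o["gripper_width"],3))
    T=[]
    for i in range(n):
        T.append((M.T@dp/n*100).round(2).tolist()); M=M@R.from_rotvec(w/n).as_matrix()
    print("travel",T,"turn",(w/n).round(4).tolist())
E
python3 - <<'E'
from h import *
print(np.array(eyes.calibration("wrist")["T_tool_cam"]).round(3).tolist())
C=cam("top")
cs=[ray(C,np.array(c)/2.5+[70,90],.08) for c in[(157,269),(314,235),(320,278),(166,313)]]
print(np.round(cs,3),np.mean(cs,0).round(3)); e=(cs[0]+cs[3]-cs[1]-cs[2])/2; print(np.linalg.norm(e),np.arctan2(e[1],e[0]))
plan([.45,.25,.30],None,12)
plan([.45,.25,.30],0.1,12)
E
```

```text
[[0.0, -0.321, 0.947, -0.123], [1.0, -0.0, -0.001, -0.0], [0.001, 0.947, 0.321, -0.084], [0.0, 0.0, 0.0, 1.0]]
[[0.557 0.248 0.08 ]
 [0.593 0.086 0.08 ]
 [0.548 0.079 0.08 ]
 [0.511 0.236 0.08 ]] [0.552 0.162 0.08 ]
0.16371191421588638 1.7960079292665188
jaw now 1.246 change 0.0 dist cm [ 23.46 -38.97   4.97] F [-0.8  0.3 -0.7] q7 -0.08 t 0.8 open 1.003
travel [[-0.41, -2.45, 2.89], [-0.41, -2.45, 2.89], [-0.41, -2.45, 2.89], [-0.41, -2.45, 2.89], [-0.41, -2.45, 2.89], [-0.41, -2.45, 2.89], [-0.41, -2.45, 2.89], [-0.41, -2.45, 2.89], [-0.41, -2.45, 2.89], [-0.41, -2.45, 2.89], [-0.41, -2.45, 2.89], [-0.41, -2.45, 2.89]] turn [-0.0, -0.0, 0.0]
jaw now 1.246 change -1.146 dist cm [ 23.46 -38.97   4.97] F [-0.8  0.3 -0.7] q7 -0.08 t 0.8 open 1.003
travel [[-0.41, -2.45, 2.89], [-0.41, -2.17, 3.11], [-0.41, -1.86, 3.3], [-0.41, -1.54, 3.46], [-0.41, -1.2, 3.6], [-0.41, -0.85, 3.69], [-0.41, -0.5, 3.76], [-0.41, -0.13, 3.79], [-0.41, 0.23, 3.78], [-0.41, 0.59, 3.75], [-0.41, 0.94, 3.67], [-0.41, 1.29, 3.57]] turn [0.0955, -0.0, 0.0]
```

```bash
python3 - <<'E'
from h import *
plan([.53,.28,.30],0.225,14)
E
```

```text
jaw now 1.246 change -1.021 dist cm [ 31.46 -35.97   4.97] F [-0.8  0.3 -0.7] q7 -0.08 t 0.8 open 1.003
travel [[-0.36, -1.72, 2.95], [-0.36, -1.5, 3.07], [-0.36, -1.27, 3.17], [-0.36, -1.04, 3.25], [-0.36, -0.8, 3.32], [-0.36, -0.55, 3.37], [-0.36, -0.31, 3.4], [-0.36, -0.06, 3.41], [-0.36, 0.19, 3.41], [-0.36, 0.44, 3.39], [-0.36, 0.68, 3.34], [-0.36, 0.93, 3.29], [-0.36, 1.16, 3.21], [-0.36, 1.39, 3.12]] turn [0.0729, -0.0, 0.0]
```

Request:
apply_moves(travel=[[-0.36,-1.7,2.95],[-0.36,-1.5,3.07],[-0.36,-1.27,3.17],[-0.36,-1.04,3.25],[-0.36,-0.8,3.3],[-0.36,-0.55,3.37],[-0.36,-0.3,3.4],[-0.36,-0.06,3.4]], turn=[[0.073,0,0],[0.073,0,0],[0.073,0,0],[0.073,0,0],[0.073,0,0],[0.073,0,0],[0.073,0,0],[0.073,0,0]], grip=[0,0,0,0,0,0,0,0])

```text
t: 1.47
eef_pos: [0.3913, 0.4333, 0.2778]
tool_rot: [0.632, 0.313, 0.637, -0.312]
contact_force: [0.9, 0.3, 0.4]
gripper_width: 0.999
```

Request:
apply_moves(travel=[[-0.36,0.2,3.4],[-0.36,0.44,3.4],[-0.36,0.7,3.3],[-0.36,0.9,3.3],[-0.36,1.2,3.2],[-0.36,1.4,3.1]], turn=[[0.073,0,0],[0.073,0,0],[0.073,0,0],[0.073,0,0],[0.073,0,0],[0.073,0,0]], grip=[0,0,0,0,0,0])

```text
t: 1.97
eef_pos: [0.5292, 0.2688, 0.3008]
tool_rot: [0.544, 0.45, 0.549, -0.448]
contact_force: [1.1, 1.1, -0.6]
gripper_width: 1.001
```

```bash
python3 - <<'E'
from h import *
plan([.53,.28,.30],0.225,4)
C=cam("wrist"); im=eyes.read_camera("wrist"); save(im,"w1.png"); np.savez("w1.npz",K=C[0],R=C[1],p=C[2])
for th in("foot_grip","pad"):
    for m in eyes.masks_of(th,"wrist")[:2]:
        v,u=np.nonzero(m["region"]); print(th,round(m["score"],2),m["rect"],cv2.minAreaRect(np.c_[u,v].astype(np.float32)))
print([proj(C,P).round(0).tolist() for P in[(.552,.162,.08),(.518,.311,.125)]])
E
```

```text
jaw now 0.195 change 0.03 dist cm [ 0.08  1.12 -0.08] F [ 1.1  1.1 -0.6] q7 -0.25 t 1.97 open 1.001
travel [[0.02, 0.07, -0.27], [0.02, 0.08, -0.27], [0.02, 0.08, -0.27], [0.02, 0.08, -0.27]] turn [-0.0074, -0.0021, 0.0005]
foot_grip 0.73 [223.4, 101.8, 273.9, 129.4] ((249.0, 115.5), (27.0, 50.0), 90.0)
pad 0.86 [194.2, 82.6, 304.5, 314.1] ((251.79217529296875, 197.14266967773438), (229.19781494140625, 113.28133392333984), 88.26429748535156)
[[255.0, 251.0], [251.0, 123.0]]
```

View pics/w1.png

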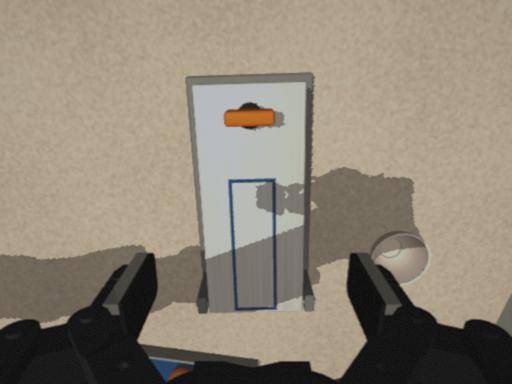

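The wrist view shows the outline corners at about (230,181), (274,180), (276,309) and (236,310). The wing top runs from (225,118) to (274,117), and the dish rim is at (400,258).

```bash
python3 - <<'E'
from h import *
z=np.load("w1.npz"); C=(z["K"],z["R"],z["p"])
cs=[ray(C,u,h) for u,h in [((230,181),.078),((274,180),.078),((276,309),.081),((236,310),.081)]]
e=(cs[0]+cs[1]-cs[2]-cs[3])/2; print(np.round(cs,3),np.mean(cs,0).round(4),np.linalg.norm(e),np.linalg.norm(cs[0]-cs[1]),np.arctan2(e[1],e[0]))
im=cv2.imread("pics/w1.png"); h=cv2.cvtColor(im,cv2.COLOR_BGR2HSV); m=cv2.inRange(h,(5,150,100),(18,255,255)); m[:90]=0;m[150:]=0
n,l,s,c=cv2.connectedComponentsWithStats(m); k=1+s[1:,4].argmax(); v,u=np.nonzero(l==k); print(s[k],cv2.minAreaRect(np.c_[u,v].astype(np.float32)))
for Z in(.11,.12,.13):
    a,b=ray(C,(u.min(),118),Z),ray(C,(u.max(),117.5),Z); print(Z,a.round(3),b.round(3),((a+b)/2).round(4),np.linalg.norm(a-b),np.arctan2(*(b-a)[[1,0]]))
top=cam("top"); print(ray(top,(104,210.5),.12).round(4))
plan([.50,-.13,.30],-.278,14)
E
```

```text
[[0.509 0.24  0.078]
 [0.555 0.25  0.078]
 [0.593 0.089 0.081]
 [0.545 0.078 0.081]] [0.5505 0.1641 0.0795] 0.1655374384789628 0.0477998918826898 1.7956498807875927
[225 109  49  17 751] ((248.99740600585938, 117.4375991821289), (15.861236572265625, 48.41632080078125), 87.61405944824219)
0.11 [0.494 0.309 0.11 ] [0.538 0.318 0.11 ] [0.5157 0.3137 0.11  ] 0.04457578270227395 0.20533685467871407
0.12 [0.494 0.31  0.12 ] [0.537 0.319 0.12 ] [0.5156 0.3148 0.12  ] 0.04315952532780308 0.20533685467871415
0.13 [0.495 0.312 0.13 ] [0.536 0.32  0.13 ] [0.5155 0.316  0.13  ] 0.04174326795333221 0.20533685467871424
[0.5174 0.3072 0.12  ]
jaw now 0.192 change -0.47 dist cm [ -3.06 -39.68  -0.09] F [0.1 0.9 1.1] q7 -0.25 t 2.12 open 0.997
travel [[-0.01, -0.76, 2.74], [-0.01, -0.66, 2.76], [-0.01, -0.57, 2.79], [-0.01, -0.48, 2.8], [-0.01, -0.38, 2.82], [-0.01, -0.29, 2.83], [-0.0, -0.19, 2.84], [-0.0, -0.1, 2.84], [-0.0, -0.0, 2.84], [-0.0, 0.09, 2.84], [0.0, 0.19, 2.84], [0.0, 0.28, 2.83], [0.0, 0.38, 2.82], [0.01, 0.47, 2.8]] turn [0.0336, -0.0005, 0.0002]
```

Request:
apply_moves(travel=[[0,-0.8,3.0],[0,-0.7,3.0],[0,-0.6,3.0],[0,-0.5,3.0],[0,-0.4,3.0],[0,-0.3,3.0],[0,-0.2,3.0],[0,-0.1,3.0]], turn=[[0.034,0,0],[0.034,0,0],[0.034,0,0],[0.034,0,0],[0.034,0,0],[0.034,0,0],[0.034,0,0],[0.034,0,0]], grip=[0,0,0,0,0,0,0,0])

```text
t: 2.78
eef_pos: [0.5093, 0.0342, 0.2968]
tool_rot: [0.481, 0.516, 0.491, -0.512]
contact_force: [0.3, 0.2, 0.0]
gripper_width: 1.001
```

Request:
apply_moves(travel=[[0.6,0,3.0],[0.6,0.1,3.0],[0.6,0.2,3.0],[0.6,0.3,3.0],[0.6,0.4,3.0],[0.6,0.5,3.0],[0.4,0,0.5],[0,0,0]], turn=[[0.034,0,0],[0.034,0,0],[0.034,0,0],[0.034,0,0],[0.034,0,0],[0.034,0,0],[0,0,0],[0,0,0]], grip=[0,0,0,0,0,0,0,0])

```text
t: 3.45
eef_pos: [0.496, -0.1536, 0.2529]
tool_rot: [0.426, 0.564, 0.437, -0.556]
contact_force: [-0.4, 1.0, 0.4]
gripper_width: 1.001
```

```bash
python3 - <<'E'
from h import *
C=cam("wrist"); im=eyes.read_camera("wrist"); save(im,"w2.png")
for m in eyes.masks_of("level_center","wrist")[:3]:
    v,u=np.nonzero(m["region"]); r=cv2.minAreaRect(np.c_[u,v].astype(np.float32)); print(round(m["score"],2),m["rect"],r)
    b=[ray(C,x,.04) for x in cv2.boxPoints(r)]; print(np.round(b,3),np.mean(b,0).round(4))
h=cv2.cvtColor(im,cv2.COLOR_RGB2HSV); g=cv2.inRange(h,(45,120,50),(80,255,255)); v,u=np.nonzero(g)
r=cv2.minAreaRect(np.c_[u,v].astype(np.float32)); b=np.array([ray(C,x,.046) for x in cv2.boxPoints(r)])
e=b[1]-b[0]; f=b[2]-b[1]; L=e if np.linalg.norm(e)>np.linalg.norm(f) else f
print("vial",r,b.mean(0).round(4),np.linalg.norm(e),np.linalg.norm(f),np.arctan2(L[1],L[0])%np.pi)
plan([.503,-.258,.12],-.278,8)
E
```

```text
0.87 [268.1, 180.5, 301.0, 312.1] ((282.8690185546875, 243.06028747558594), (31.725431442260742, 130.7061767578125), 1.847610354423523)
[[ 0.463 -0.33   0.04 ]
 [ 0.507 -0.173  0.04 ]
 [ 0.539 -0.183  0.04 ]
 [ 0.499 -0.341  0.04 ]] [ 0.5017 -0.2567  0.04  ]
0.65 [300.5, 338.0, 354.3, 378.5] ((328.75, 358.25), (41.01219177246094, 43.13351058959961), 45.0)
[[ 0.486 -0.416  0.04 ]
 [ 0.532 -0.379  0.04 ]
 [ 0.559 -0.432  0.04 ]
 [ 0.512 -0.472  0.04 ]] [ 0.5223 -0.4246  0.04  ]
0.59 [109.3, 210.0, 150.4, 275.1] ((127.98076629638672, 240.09616088867188), (26.671791076660156, 71.19014739990234), 11.309932708740234)
[[ 0.298 -0.237  0.04 ]
 [ 0.346 -0.161  0.04 ]
 [ 0.371 -0.173  0.04 ]
 [ 0.325 -0.251  0.04 ]] [ 0.3352 -0.2057  0.04  ]
vial ((204.5, 250.0), (58.0, 177.0), 90.0) [ 0.4167 -0.2358  0.046 ] 0.19109563348146474 0.07190274466534918 2.886910532840722
jaw now -0.255 change -0.023 dist cm [  0.63 -10.57 -13.36] F [ 0.7  1.  -0.4] q7 0.14 t 3.55 open 0.998
travel [[1.64, 0.42, 1.29], [1.65, 0.42, 1.28], [1.65, 0.42, 1.28], [1.65, 0.43, 1.27], [1.66, 0.43, 1.27], [1.66, 0.43, 1.26], [1.66, 0.43, 1.26], [1.67, 0.44, 1.25]] turn [0.0029, -0.0023, 0.0007]
```

View pics/w2.png

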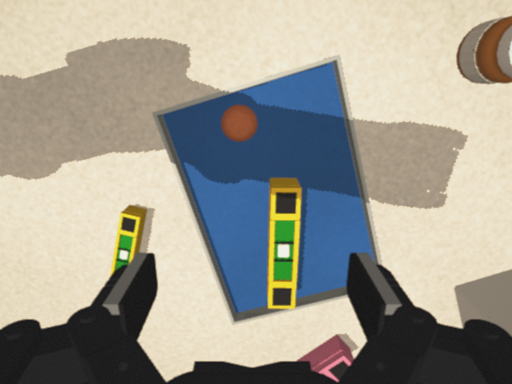

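The target level is in the tray: the pads are at (286,203) and (282,296) and the vial centre is at (284,250). The smaller yellow decoy (125,240) and the pink one (330,360) are outside the tray.

```bash
python3 - <<'E'
from h import *
C=cam("wrist")
a,b,c=[ray(C,x,.046) for x in((286,203),(282.3,296),(284,250))]; print(a.round(4),b.round(4),c.round(4),np.linalg.norm(a-b),np.arctan2(*(a-b)[[1,0]]))
m=((a+b)/2); j=np.arctan2(*(a-b)[[1,0]])-np.pi/2
plan([m[0],m[1],.09],j,8)
E
```

```text
[ 0.5183 -0.2022  0.046 ] [ 0.4884 -0.3138  0.046 ] [ 0.5038 -0.2559  0.046 ] 0.11550856791017382 1.3092840885482278
jaw now -0.255 change -0.007 dist cm [  0.66 -10.58 -16.36] F [ 0.7  1.  -0.4] q7 0.14 t 3.55 open 0.998
travel [[2.02, 0.42, 1.3], [2.02, 0.42, 1.29], [2.03, 0.42, 1.29], [2.03, 0.42, 1.28], [2.03, 0.42, 1.28], [2.04, 0.42, 1.27], [2.04, 0.42, 1.27], [2.04, 0.42, 1.26]] turn [0.0008, -0.0023, 0.0007]
```

Request:
apply_moves(travel=[[2.0,0.42,1.3],[2.0,0.42,1.3],[2.0,0.42,1.3],[2.0,0.42,1.3],[2.0,0.42,1.3],[2.0,0.42,1.3],[2.0,0.42,1.3],[2.0,0.42,1.3]], turn=[[0.001,-0.0023,0.0007],[0.001,-0.0023,0.0007],[0.001,-0.0023,0.0007],[0.001,-0.0023,0.0007],[0.001,-0.0023,0.0007],[0.001,-0.0023,0.0007],[0.001,-0.0023,0.0007],[0.001,-0.0023,0.0007]], grip=[0,0,0,0,0,0,0,0])

```text
t: 4.22
eef_pos: [0.5201, -0.2403, 0.0916]
tool_rot: [0.442, 0.56, 0.44, -0.546]
contact_force: [0.2, -0.0, -0.0]
gripper_width: 1.001
```

```bash
python3 - <<'E'
from h import *
plan([.5035,-.2575,.034],-.262,6)
E
```

```text
jaw now -0.224 change -0.038 dist cm [-1.66 -1.72 -5.76] F [ 0.2 -0.  -0. ] q7 0.51 t 4.22 open 1.001
travel [[0.95, -0.22, 0.35], [0.95, -0.21, 0.35], [0.96, -0.21, 0.35], [0.96, -0.21, 0.35], [0.96, -0.2, 0.35], [0.96, -0.2, 0.35]] turn [0.0063, -0.0024, -0.0024]
```

Request:
apply_moves(travel=[[0.3,-0.45,0.7],[0.3,-0.4,0.7],[0.3,-0.3,0.5],[0.3,0,0.1],[0,0,0]], turn=[[0.01,-0.004,-0.004],[0.01,-0.004,-0.004],[0.01,-0.004,-0.004],[0.008,-0.002,-0.002],[0,0,0]], grip=[0,0,0,0,0])

```text
t: 4.63
eef_pos: [0.5051, -0.252, 0.0773]
tool_rot: [-0.43, -0.56, -0.434, 0.56]
contact_force: [0.2, 0.8, 0.1]
gripper_width: 0.999
```

```bash
python3 - <<'E'
from h import *
plan([.5035,-.2575,.034],-.262,5)
E
```

```text
jaw now -0.257 change -0.005 dist cm [-0.16 -0.55 -4.33] F [0.2 0.8 0.1] q7 0.51 t 4.63 open 0.999
travel [[0.86, 0.0, 0.12], [0.87, -0.0, 0.12], [0.87, -0.0, 0.12], [0.87, -0.0, 0.12], [0.87, -0.0, 0.12]] turn [0.0011, -0.0004, 0.0008]
```

Request:
apply_moves(travel=[[0.87,0,0.12],[0.87,0,0.12],[0.87,0,0.12],[0.87,0,0.12],[0.7,0,0.1],[0,0,0]], turn=[[0.001,0,0.001],[0.001,0,0.001],[0.001,0,0.001],[0.001,0,0.001],[0.001,0,0.001],[0,0,0]], grip=[0,0,0,0,0,0])

```text
t: 5.13
eef_pos: [0.506, -0.2557, 0.0334]
tool_rot: [0.432, 0.563, 0.431, -0.558]
contact_force: [-0.2, 0.3, 0.2]
gripper_width: 0.999
```

```bash
python3 - <<'E'
from h import *
plan([.5035,-.2575,.033],-.262,1)
C=cam("wrist"); im=eyes.read_camera("wrist"); save(im,"w3.png")
E
```

```text
jaw now -0.259 change -0.003 dist cm [-0.25 -0.18 -0.04] F [-0.2  0.3  0.2] q7 0.56 t 5.13 open 0.999
travel [[0.04, -0.2, 0.24]] turn [0.0034, -0.0039, -0.0058]
```

View pics/w3.png

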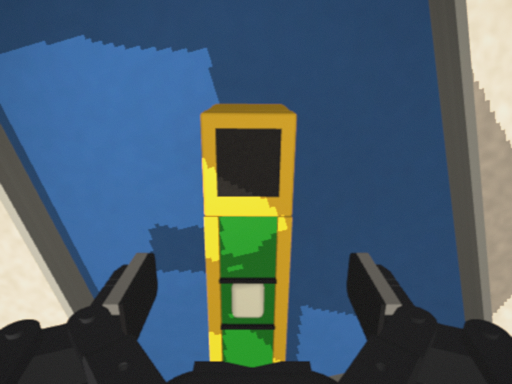

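The level sits between the jaws, with its axis at about u=249 and the jaw centre at 252. The bubble is centred between its lines at (248,300). Closing.

Request:
apply_moves(travel=[[0,-0.1,0.2],[0,0,0],[0,0,0],[0,0,0],[0,0,0],[0,0,0],[0,0,0],[0,0,0]], turn=[[0,0,0],[0,0,0],[0,0,0],[0,0,0],[0,0,0],[0,0,0],[0,0,0],[0,0,0]], grip=[1,1,1,1,1,1,1,1], newtons=40)

```text
t: 5.85
eef_pos: [0.5047, -0.2581, 0.0345]
tool_rot: [0.432, 0.563, 0.43, -0.558]
contact_force: [-0.2, -0.9, -2.2]
gripper_width: 0.369
```

```bash
python3 - <<'E'
from h import *
C=cam("wrist"); o=status.get_obs(); M=rot(o["tool_rot"]); p=np.array(o["eef_pos"])
b=ray(C,(248,300),.046); print("vial rel tool mm",((M.T@(b-p))*1000).round(1))
plan([.5035,-.2575,.20],-.262,5)
E
```

```text
vial rel tool mm [-11.5  -3.2   2.6]
jaw now -0.259 change -0.003 dist cm [-0.12  0.06 16.55] F [-0.2 -0.9 -2.2] q7 0.57 t 5.85 open 0.369
travel [[-3.31, -0.0, -0.02], [-3.31, -0.01, -0.01], [-3.31, -0.01, -0.01], [-3.31, -0.02, -0.01], [-3.31, -0.02, -0.01]] turn [0.0006, -0.0008, -0.0014]
```

Request:
apply_moves(travel=[[-2,0,0],[-3.3,0,0],[-3.3,0,0],[-3.3,0,0],[-3.0,0,0],[-1.5,0,0]], turn=[[0,0,0],[0,0,0],[0,0,0],[0,0,0],[0,0,0],[0,0,0]], grip=[1,1,1,1,1,1])

```text
t: 6.35
eef_pos: [0.4992, -0.256, 0.199]
tool_rot: [-0.428, -0.56, -0.434, 0.561]
contact_force: [1.6, -0.4, -2.1]
gripper_width: 0.367
```

```bash
python3 - <<'E'
from h import *
plan([.551,.163,.18],.225,14)
E
```

```text
jaw now -0.259 change 0.484 dist cm [ 5.18 41.9  -1.9 ] F [ 1.6 -0.4 -2.1] q7 0.41 t 6.35 open 0.367
travel [[0.15, -0.41, -2.99], [0.15, -0.31, -3.0], [0.15, -0.2, -3.01], [0.15, -0.1, -3.01], [0.15, 0.01, -3.02], [0.15, 0.11, -3.01], [0.14, 0.21, -3.01], [0.14, 0.32, -3.0], [0.14, 0.42, -2.99], [0.14, 0.53, -2.97], [0.14, 0.63, -2.95], [0.14, 0.73, -2.93], [0.14, 0.83, -2.9], [0.14, 0.93, -2.87]] turn [-0.0346, -0.0005, 0.0005]
```

Request:
apply_moves(travel=[[0.15,-0.4,-2],[0.15,-0.3,-3.0],[0.15,-0.2,-3.0],[0.15,-0.1,-3.0],[0.15,0,-3.0],[0.15,0.1,-3.0],[0.15,0.2,-3.0],[0.15,0.3,-3.0]], turn=[[-0.0346,0,0],[-0.0346,0,0],[-0.0346,0,0],[-0.0346,0,0],[-0.0346,0,0],[-0.0346,0,0],[-0.0346,0,0],[-0.0346,0,0]], grip=[1,1,1,1,1,1,1,1])

```text
t: 7.02
eef_pos: [0.5264, -0.0283, 0.1936]
tool_rot: [0.504, 0.498, 0.502, -0.496]
contact_force: [-0.0, -0.7, -2.7]
gripper_width: 0.371
```

Request:
apply_moves(travel=[[0.15,0.4,-3.0],[0.15,0.5,-3.0],[0.15,0.6,-3.0],[0.15,0.7,-3.0],[0.15,0.8,-2.9],[0.15,0.9,-2.0],[0,0,0]], turn=[[-0.0346,0,0],[-0.0346,0,0],[-0.0346,0,0],[-0.0346,0,0],[-0.0346,0,0],[-0.0346,0,0],[0,0,0]], grip=[1,1,1,1,1,1,1])

```text
t: 7.6
eef_pos: [0.5458, 0.1613, 0.1828]
tool_rot: [0.557, 0.437, 0.557, -0.434]
contact_force: [1.1, 0.9, -2.5]
gripper_width: 0.37
```

```bash
python3 - <<'E'
from h import *
plan([.551,.163,.13],.225,4)
C=cam("wrist"); im=eyes.read_camera("wrist"); save(im,"w4.png")
E
```

```text
jaw now 0.243 change -0.018 dist cm [ 0.52  0.17 -5.28] F [ 1.1  0.9 -2.5] q7 0.06 t 7.6 open 0.37
travel [[1.32, 0.13, -0.01], [1.32, 0.13, -0.01], [1.32, 0.14, -0.01], [1.32, 0.14, -0.01]] turn [0.0044, -0.0008, -0.0006]
```

View pics/w4.png

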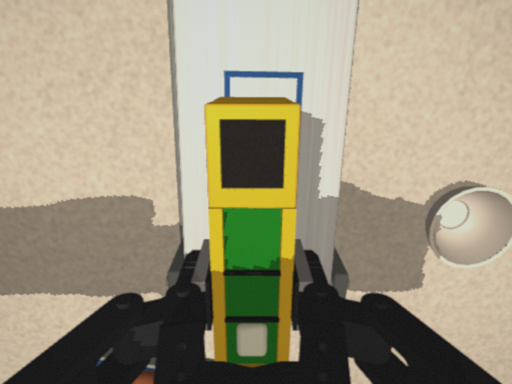

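The level is held square. The outline's foot end shows at (227–301,73), about 10 px to the right of the level, which agrees with the planned +5 mm shift.

Request:
apply_moves(travel=[[1.3,0.2,0],[1.3,0.2,0],[1.3,0.15,0],[1.3,0,0],[0.9,0,0],[0,0,0]], turn=[[0.005,-0.001,0],[0.005,-0.001,0],[0.005,-0.001,0],[0.004,0,0],[0,0,0],[0,0,0]], grip=[1,1,1,1,1,1])

```text
t: 8.15
eef_pos: [0.5513, 0.1517, 0.1144]
tool_rot: [0.551, 0.443, 0.548, -0.447]
contact_force: [-1.0, 0.3, -1.7]
gripper_width: 0.369
```

```bash
python3 - <<'E'
from h import *
plan([.551,.163,.110],.225,4)
C=cam("wrist"); im=eyes.read_camera("wrist"); h=cv2.cvtColor(im,cv2.COLOR_RGB2HSV)
b=cv2.inRange(h,(100,120,50),(125,255,255)); b[200:]=0; v,u=np.nonzero(b); print("blue",u.min(),u.max(),v.min(),v.max())
y=cv2.inRange(h,(20,150,100),(32,255,255)); v,u=np.nonzero(y); print("yel",[(u[v==k].min(),u[v==k].max()) for k in (v.min()+12,v.min()+40)],v.min())
save(im,"w5.png")
E
```

```text
jaw now 0.209 change 0.016 dist cm [-0.03  1.13 -0.44] F [-1.   0.3 -1.7] q7 0.09 t 8.15 open 0.369
travel [[0.11, 0.05, -0.28], [0.11, 0.05, -0.28], [0.11, 0.05, -0.28], [0.11, 0.05, -0.28]] turn [-0.0041, 0.0015, 0.0004]
blue 199 312 43 199
yel [(np.int64(205), np.int64(299)), (np.int64(206), np.int64(298))] 98
```

Request:
apply_moves(travel=[[0,0.05,-0.5],[0,0.05,-0.5],[0,0,-0.2],[0.2,0,0],[0.2,0,0],[0,0,0]], turn=[[-0.005,0.001,0],[-0.005,0.001,0],[-0.004,0,0],[0,0,0],[0,0,0],[0,0,0]], grip=[1,1,1,1,1,1])

```text
t: 8.7
eef_pos: [0.5515, 0.1641, 0.1128]
tool_rot: [0.554, 0.442, 0.551, -0.442]
contact_force: [0.3, -0.2, -2.3]
gripper_width: 0.367
```

```bash
python3 - <<'E'
from h import *
plan([.551,.163,.108],.225,2)
C=cam("wrist"); im=eyes.read_camera("wrist"); save(im,"w5.png")
E
```

```text
jaw now 0.222 change 0.003 dist cm [-0.05 -0.11 -0.48] F [ 0.3 -0.2 -2.3] q7 0.08 t 8.7 open 0.367
travel [[0.24, -0.04, 0.05], [0.24, -0.04, 0.05]] turn [-0.0015, 0.0016, -0.0014]
```

View pics/w5.png

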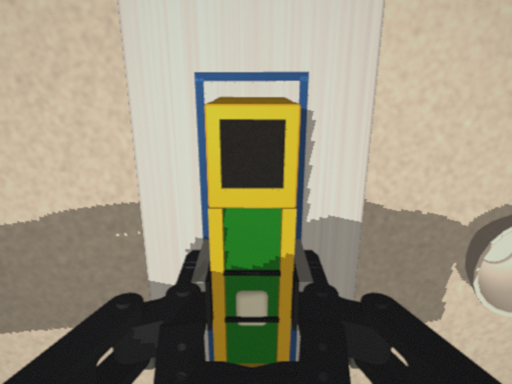

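The level is laterally centred in the outline: edges at 205/299 against blue at 198/306, with the foot-end outline at row 76. Lowering.

Request:
apply_moves(travel=[[0.2,0,0],[0.15,0,0],[0.1,0,0],[0,0,0]], turn=[[0,0,0],[0,0,0],[0,0,0],[0,0,0]], grip=[1,1,1,1])

```text
t: 9.08
eef_pos: [0.5519, 0.164, 0.1084]
tool_rot: [0.554, 0.442, 0.551, -0.441]
contact_force: [0.7, -0.3, -3.1]
gripper_width: 0.369
```

Request:
apply_moves(travel=[[0.15,0,0],[0.1,0,0],[0,0,0]], turn=[[0,0,0],[0,0,0],[0,0,0]], grip=[1,1,1])

```text
t: 9.33
eef_pos: [0.552, 0.1643, 0.1065]
tool_rot: [0.554, 0.442, 0.551, -0.441]
contact_force: [-2.1, -0.1, 1.8]
gripper_width: 0.369
```

Contact: fz went from −2.5 to +1.8 N. Releasing and rising.

Request:
apply_moves(travel=[[0,0,0],[0,0,0],[0,0,0],[0,0,0],[0,0,0],[0,0,0]], turn=[[0,0,0],[0,0,0],[0,0,0],[0,0,0],[0,0,0],[0,0,0]], grip=[0,0,0,0,0,0])

```text
t: 9.83
eef_pos: [0.5534, 0.1641, 0.1071]
tool_rot: [0.554, 0.443, 0.55, -0.441]
contact_force: [0.2, 0.4, 1.0]
gripper_width: 1.002
```

Request:
apply_moves(travel=[[-1,0,0],[-2,0,0],[-3,0,0],[-4,0,0],[-4,0,0],[-3,0,0],[0,0,0],[0,0,0]], turn=[[0,0,0],[0,0,0],[0,0,0],[0,0,0],[0,0,0],[0,0,0],[0,0,0],[0,0,0]], grip=[0,0,0,0,0,0,0,0])

```text
t: 10.5
eef_pos: [0.5513, 0.1629, 0.2881]
tool_rot: [0.554, 0.443, 0.55, -0.442]
contact_force: [-0.2, -0.1, -0.1]
gripper_width: 1.0
```

```bash
cat >> h.py <<'E'
def bubble(im,C,z=.12):
    """pixels on the vial axis: bubble blob and lines, and bubble offset in world along the outline"""
    h=cv2.cvtColor(im,cv2.COLOR_RGB2HSV); g=cv2.inRange(h,(45,110,30),(80,255,255))
    n,l,s,c=cv2.connectedComponentsWithStats(cv2.morphologyEx(g,cv2.MORPH_CLOSE,np.ones((25,25)))); k=1+s[1:,4].argmax()
    M=(l==k); x,y,w,hh=s[k,:4]; pale=(M&(h[...,1]<90)&(h[...,2]>90)).astype(np.uint8)
    n,l2,s2,c2=cv2.connectedComponentsWithStats(pale); j=1+s2[1:,4].argmax()
    hd=1.796; y_=np.array([np.cos(hd),np.sin(hd),0])
    b=ray(C,c2[j],z); v,u=np.nonzero(M); r=cv2.minAreaRect(np.c_[u,v].astype(np.float32)); m=ray(C,r[0],z)
    print("vial",s[k],"centre",m.round(4),"bubble px",c2[j].round(1),s2[j],"offset mm",round(float((b-m)@y_*1000),2))
E
python3 - <<'E'
from h import *
plan([.516,.312,.18],1.79,12)
C=cam("wrist"); im=eyes.read_camera("wrist"); save(im,"w6.png"); bubble(im,C)
C=cam("top"); im=eyes.read_camera("top"); save(im,"t6.png"); bubble(im,C)
C=cam("scene"); im=eyes.read_camera("scene"); save(im,"s6.png")
E
```

```text
jaw now 0.219 change -1.571 dist cm [ -3.53  14.91 -10.81] F [-0.2 -0.1 -0.1] q7 -0.03 t 10.5 open 1.0
travel [[0.9, -0.02, -1.28], [0.9, -0.19, -1.27], [0.9, -0.35, -1.23], [0.9, -0.51, -1.18], [0.9, -0.66, -1.1], [0.9, -0.79, -1.0], [0.9, -0.92, -0.89], [0.9, -1.03, -0.76], [0.9, -1.12, -0.62], [0.9, -1.19, -0.47], [0.9, -1.24, -0.31], [0.9, -1.27, -0.15]] turn [0.1309, -0.0001, -0.0005]
vial [ 241  128   23   78 1733] centre [0.5498 0.1666 0.12  ] bubble px [252.  186.9] [245 181  15  13 184] offset mm -19.48
vial [397 214  20  28 206] centre [ 0.4762 -0.4442  0.12  ] bubble px [406.8 227.5] [404 225   7   6  28] offset mm -0.18
```

View pics/w6.png

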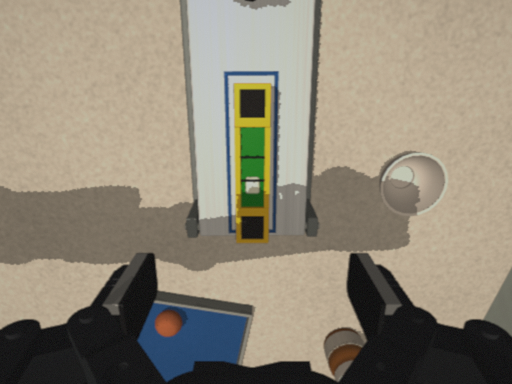

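The level lies inside the outline. The bubble is at (252,187), with the lines at rows 157 and 181, so it is about 16 mm towards the pivot and needs roughly 1.37 rad of knob. I'll approach the wing from jaw +1.79, so the clockwise turn stays within the wrist's range.

```bash
sed -i 's/def plan(pos,jaw=None,n=8):/def plan(pos,jaw=None,n=8,d=None):/; s/^    d=(jaw-a+np.pi\/2)%np.pi-np.pi\/2/    d=(jaw-a+np.pi\/2)%np.pi-np.pi\/2 if d is None else d/' h.py; python3 - <<'E'
from h import *
plan([.516,.312,.19],1.79,14,d=1.571)
E
```

```text
Traceback (most recent call last):
  File "h.py", line 24, in plan
    print("jaw now",a.round(3),"change",d.round(3),"dist cm",(dp*100).round(2),"F",np.round(o["contact_force"],1),"q7",round(o["q"][6],2),"t",round(o["t"],2),"open",round(o["gripper_width"],3))
                                        ^^^^^^^
AttributeError: 'float' object has no attribute 'round'
```

```bash
python3 - <<'E'
from h import *
plan([.516,.312,.19],1.79,14,d=np.float64(1.571))
E
```

```text
jaw now 0.219 change 1.571 dist cm [-3.45 14.95 -9.57] F [-1.3 -1.5  0.5] q7 -0.03 t 10.65 open 1.0
travel [[0.68, -0.01, -1.1], [0.68, 0.11, -1.09], [0.68, 0.24, -1.07], [0.68, 0.35, -1.04], [0.68, 0.47, -0.99], [0.68, 0.58, -0.93], [0.68, 0.68, -0.86], [0.68, 0.77, -0.78], [0.68, 0.85, -0.69], [0.68, 0.92, -0.59], [0.68, 0.98, -0.48], [0.68, 1.03, -0.37], [0.68, 1.07, -0.25], [0.68, 1.09, -0.13]] turn [-0.1122, 0.0003, 0.0002]
```

Request:
apply_moves(travel=[[0.7,0,-1.1],[0.7,0.1,-1.1],[0.7,0.24,-1.1],[0.7,0.35,-1.0],[0.7,0.5,-1.0],[0.7,0.6,-0.9],[0.7,0.7,-0.9],[0.7,0.8,-0.8]], turn=[[-0.112,0,0],[-0.112,0,0],[-0.112,0,0],[-0.112,0,0],[-0.112,0,0],[-0.112,0,0],[-0.112,0,0],[-0.112,0,0]], grip=[0,0,0,0,0,0,0,0])

```text
t: 11.32
eef_pos: [0.5237, 0.2452, 0.2144]
tool_rot: [0.687, 0.141, 0.696, -0.156]
contact_force: [0.2, 0.0, 0.2]
gripper_width: 0.999
```

Request:
apply_moves(travel=[[0.7,0.85,-0.7],[0.7,0.9,-0.6],[0.7,1.0,-0.5],[0.7,1.0,-0.4],[0.7,1.1,-0.25],[0.7,1.1,-0.1],[0,0,0]], turn=[[-0.112,0,0],[-0.112,0,0],[-0.112,0,0],[-0.112,0,0],[-0.112,0,0],[-0.112,0,0],[0,0,0]], grip=[0,0,0,0,0,0,0])

```text
t: 11.9
eef_pos: [0.4938, 0.3082, 0.154]
tool_rot: [0.683, -0.112, 0.715, 0.093]
contact_force: [-0.9, -0.8, -1.2]
gripper_width: 1.001
```

```bash
python3 - <<'E'
from h import *
plan([.516,.312,.16],1.79,4)
C=cam("wrist"); im=eyes.read_camera("wrist"); save(im,"w7.png")
h=cv2.cvtColor(im,cv2.COLOR_RGB2HSV); m=cv2.inRange(h,(5,150,80),(18,255,255))
n,l,s,c=cv2.connectedComponentsWithStats(m); k=1+s[1:,4].argmax(); v,u=np.nonzero(l==k); r=cv2.minAreaRect(np.c_[u,v].astype(np.float32)); print(s[k],r)
b=[ray(C,x,.115) for x in cv2.boxPoints(r)]; print(np.round(b,3))
E
```

```text
jaw now 1.863 change -0.073 dist cm [2.22 0.38 0.6 ] F [-0.9 -0.8 -1.2] q7 1.24 t 11.9 open 1.001
travel [[-0.17, -0.07, 0.55], [-0.17, -0.06, 0.56], [-0.16, -0.05, 0.56], [-0.16, -0.04, 0.56]] turn [0.018, -0.0119, 0.0053]
[ 238  229   29   90 2116] ((252.20028686523438, 273.69476318359375), (26.226858139038086, 89.45513153076172), 3.012787342071533)
[[0.543 0.314 0.115]
 [0.488 0.301 0.115]
 [0.485 0.314 0.115]
 [0.539 0.329 0.115]]
```

View pics/w7.png

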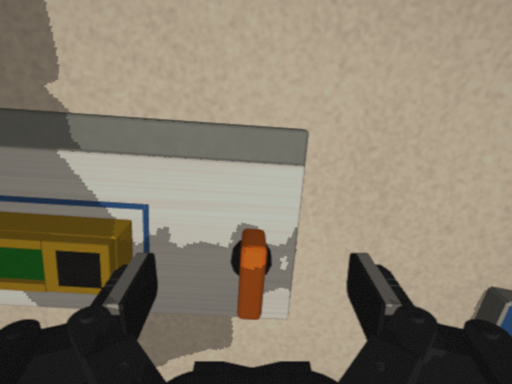

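The wing is at u≈252, rows 229–319, between the open jaws, and the level's end is clear of the left finger. Wing centre ≈ (0.516, 0.3135), jaw angle ≈ 1.80.

Request:
apply_moves(travel=[[0,-0.07,0.8],[0,-0.06,0.8],[0,-0.05,0.6],[0,0.1,0.1],[0,0,0]], turn=[[0.018,-0.012,0.005],[0.018,-0.012,0.005],[0.018,-0.012,0.005],[0.01,-0.01,0.005],[0,0,0]], grip=[0,0,0,0,0])

```text
t: 12.37
eef_pos: [0.5209, 0.3081, 0.1529]
tool_rot: [0.705, -0.071, 0.703, 0.069]
contact_force: [0.5, 0.1, 0.1]
gripper_width: 1.0
```

```bash
python3 - <<'E'
from h import *
plan([.516,.3135,.106],1.80,6)
E
```

```text
jaw now 1.769 change 0.031 dist cm [-0.49  0.54 -4.69] F [0.5 0.1 0.1] q7 1.18 t 12.37 open 1.0
travel [[0.78, 0.11, -0.06], [0.78, 0.11, -0.06], [0.78, 0.11, -0.06], [0.78, 0.11, -0.06], [0.78, 0.11, -0.06], [0.78, 0.11, -0.06]] turn [-0.0052, 0.0004, 0.0006]
```

Request:
apply_moves(travel=[[0.5,0.25,-0.15],[0.8,0.2,-0.1],[0.8,0.1,-0.1],[0.8,0.1,-0.05],[0.8,0,0],[0.6,0,0],[0,0,0]], turn=[[-0.008,0,0],[-0.008,0,0],[-0.008,0,0],[-0.005,0,0],[0,0,0],[0,0,0],[0,0,0]], grip=[0,0,0,0,0,0,0])

```text
t: 12.95
eef_pos: [0.5147, 0.3137, 0.1056]
tool_rot: [0.703, -0.082, 0.702, 0.08]
contact_force: [-0.1, -0.1, -0.5]
gripper_width: 1.003
```

```bash
python3 - <<'E'
from h import *
plan([.516,.3135,.106],1.80,2)
C=cam("wrist"); im=eyes.read_camera("wrist"); save(im,"w8.png")
h=cv2.cvtColor(im,cv2.COLOR_RGB2HSV); m=cv2.inRange(h,(5,150,60),(18,255,255))
n,l,s,c=cv2.connectedComponentsWithStats(m); k=1+s[1:,4].argmax(); v,u=np.nonzero(l==k); r=cv2.minAreaRect(np.c_[u,v].astype(np.float32)); print(s[k],r)
for row in (s[k][1]+20, s[k][1]+s[k][3]-20): print(row,u[v==row].min(),u[v==row].max())
E
```

```text
jaw now 1.8 change 0.0 dist cm [ 0.13 -0.02  0.04] F [-0.1 -0.1 -0.5] q7 1.2 t 12.95 open 1.003
travel [[-0.02, -0.03, 0.06], [-0.02, -0.03, 0.06]] turn [-0.0002, 0.0012, 0.0016]
[ 233  227   38  124 4198] ((251.5, 288.5), (123.0, 37.0), 90.0)
247 234 268
331 235 267
```

Request:
apply_moves(travel=[[0,0,0.1],[0,0,0],[0,0,0],[0,0,0],[0,0,0],[0,0,0],[0,0,0],[0,0,0]], turn=[[0,0,0],[0,0,0],[0,0,0],[0,0,0],[0,0,0],[0,0,0],[0,0,0],[0,0,0]], grip=[1,1,1,1,1,1,1,1], newtons=50)

```text
t: 13.67
eef_pos: [0.517, 0.3135, 0.1073]
tool_rot: [0.704, -0.081, 0.701, 0.079]
contact_force: [-0.2, 0.0, -1.4]
gripper_width: 0.27
```

Request:
apply_moves(travel=[[0,0,0],[0,0,0],[0,0,0],[0,0,0]], turn=[[0.04,0,0],[0.06,0,0],[0.06,0,0],[0.04,0,0]], grip=[1,1,1,1])

```text
t: 14.0
eef_pos: [0.5171, 0.3136, 0.1073]
tool_rot: [0.709, -0.008, 0.705, 0.007]
contact_force: [0.4, -0.6, -0.4]
gripper_width: 0.271
```

```bash
python3 - <<'E'
from h import *
plan([.516,.3135,.106],None,1); print(status.get_obs()["torque"])
E
```

```text
jaw now 1.593 change 0.0 dist cm [-0.11 -0.01 -0.13] F [ 0.4 -0.6 -0.4] q7 1.03 t 14.0 open 0.271
travel [[0.13, -0.01, -0.11]] turn [0.0, 0.0054, 0.0021]
[-0.20382852 -0.06348538  0.15758842]
```

```bash
python3 - <<'E'
from h import *
C=cam("wrist"); im=eyes.read_camera("wrist"); save(im,"w9.png")
E
```

```text
(no output)
```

View pics/w9.png

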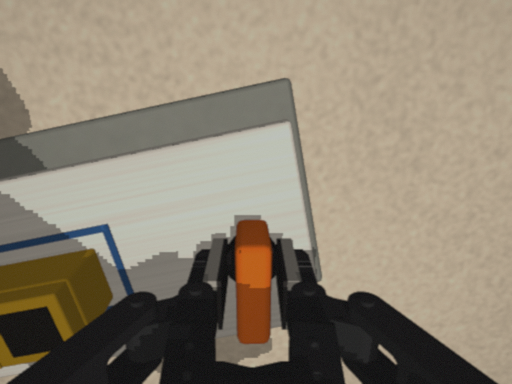

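The wing is aligned in the jaws and turned with them, while the platform appears rotated in the view as expected. Continuing.

Request:
apply_moves(travel=[[0,0,0],[0,0,0],[0,0,0],[0,0,0],[0,0,0],[0,0,0],[0,0,0],[0,0,0]], turn=[[0.07,0,0],[0.07,0,0],[0.07,0,0],[0.07,0,0],[0.07,0,0],[0.07,0,0],[0.07,0,0],[0.07,0,0]], grip=[1,1,1,1,1,1,1,1])

```text
t: 14.72
eef_pos: [0.5171, 0.3139, 0.1073]
tool_rot: [0.683, 0.193, 0.678, -0.193]
contact_force: [0.1, -0.7, -0.2]
gripper_width: 0.272
```

```bash
python3 - <<'E'
from h import *
plan([.5165,.3135,.107],None,1)
E
```

```text
jaw now 1.019 change 0.0 dist cm [-0.06 -0.04 -0.03] F [ 0.1 -0.7 -0.2] q7 0.55 t 14.72 open 0.272
travel [[0.03, -0.07, -0.03]] turn [-0.0, 0.0065, -0.0016]
```

Steady. Turning the rest, with the last rows still so the bubble can settle.

Request:
apply_moves(travel=[[0,0,0],[0,0,0],[0,0,0],[0,0,0],[0,0,0],[0,0,0],[0,0,0],[0,0,0]], turn=[[0.07,0,0],[0.07,0,0],[0.07,0,0],[0.07,0,0],[0.07,0,0],[0.07,0,0],[0.07,0,0],[0.06,0,0]], grip=[1,1,1,1,1,1,1,1])

```text
t: 15.38
eef_pos: [0.5174, 0.3141, 0.1073]
tool_rot: [0.602, 0.376, 0.597, -0.374]
contact_force: [-1.1, -1.1, -0.4]
gripper_width: 0.269
```

Request:
apply_moves(travel=[[0,0,0],[0,0,0],[0,0,0],[0,0,0],[0,0,0],[0,0,0],[0,0,0],[0,0,0]], turn=[[0,0,0],[0,0,0],[0,0,0],[0,0,0],[0,0,0],[0,0,0],[0,0,0],[0,0,0]], grip=[1,1,1,1,1,1,1,1])

```text
t: 16.05
eef_pos: [0.5173, 0.3141, 0.1073]
tool_rot: [0.604, 0.374, 0.598, -0.372]
contact_force: [-1.3, -1.0, 0.4]
gripper_width: 0.268
```

```bash
python3 - <<'E'
from h import *
plan([.5165,.3135,.107],None,1)
E
```

```text
jaw now 0.46 change 0.0 dist cm [-0.08 -0.06 -0.03] F [-1.3 -1.   0.4] q7 0.09 t 16.05 open 0.268
travel [[0.03, -0.09, 0.02]] turn [-0.0, 0.0054, -0.0062]
```

```bash
python3 - <<'E'
from h import *
out=[]
for n,w in(("top",30),("scene",40)):
    C=cam(n); im=eyes.read_camera(n); u=proj(C,(.5505,.164,.12)); print(n,u.round(1))
    x,y=int(u[0]),int(u[1]); c=im[y-w*3//4:y+w*3//4,x-w:x+w]; out.append(cv2.resize(c,(400,300),interpolation=cv2.INTER_NEAREST))
C=cam("wrist"); im=eyes.read_camera("wrist"); print(proj(C,(.5505,.164,.12)))
out.append(im); save(np.vstack([np.hstack(out[:2]),cv2.resize(im[84:],(800,300*800//800))]),"c10.png")
E
```

```text
top [162.1 197.5]
scene [358.2 202.3]
[186.06723385 530.22274241]
```

View pics/c10.png

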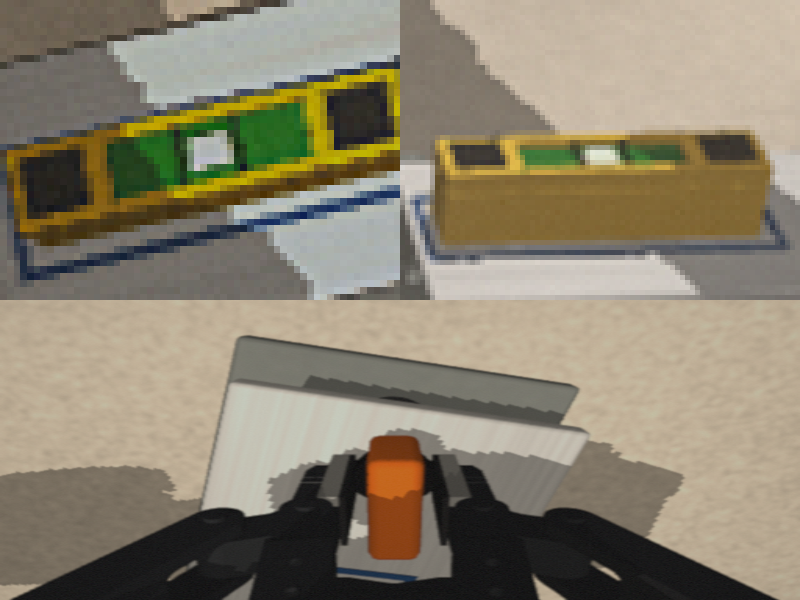

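The bubble is centred between the lines in both views: top crop, bubble at about 210 with lines at 185 and 237; scene crop similar. Releasing the knob and looking from above.

Request:
apply_moves(travel=[[0,0,0],[0,0,0],[0,0,0],[0,0,0],[-1,0,0],[-3,0,0],[-3,0,0],[-3,0,0]], turn=[[0,0,0],[0,0,0],[0,0,0],[0,0,0],[0,0,0],[0,0,0],[0,0,0],[0,0,0]], grip=[0.5,0.5,0.5,0.5,0.5,0.5,0.5,0.5])

```text
t: 16.87
eef_pos: [0.5126, 0.3132, 0.2055]
tool_rot: [0.602, 0.369, 0.6, -0.376]
contact_force: [0.9, -0.1, -0.2]
gripper_width: 0.498
```

```bash
python3 - <<'E'
from h import *
plan([.536,.226,.26],.225,6)
E
```

```text
jaw now 0.462 change -0.237 dist cm [ 2.34 -8.72  5.45] F [ 0.9 -0.1 -0.2] q7 0.03 t 16.87 open 0.498
travel [[-0.89, -0.3, 1.48], [-0.9, -0.25, 1.49], [-0.9, -0.19, 1.5], [-0.9, -0.13, 1.5], [-0.9, -0.06, 1.51], [-0.91, -0.0, 1.51]] turn [0.0395, 0.0015, 0.0009]
```

Request:
apply_moves(travel=[[-0.9,-0.3,1.5],[-0.9,-0.25,1.5],[-0.9,-0.2,1.5],[-0.9,-0.13,1.5],[-0.9,-0.06,1.5],[-0.9,0,1.5],[0,0,0.3],[0,0,0]], turn=[[0.04,0,0],[0.04,0,0],[0.04,0,0],[0.04,0,0],[0.04,0,0],[0.04,0,0],[0,0,0],[0,0,0]], grip=[1,1,1,1,1,1,1,1])

```text
t: 17.53
eef_pos: [0.5403, 0.2125, 0.2714]
tool_rot: [0.548, 0.449, 0.544, -0.449]
contact_force: [-0.1, 0.1, -0.2]
gripper_width: 0.001
```

```bash
python3 - <<'E'
from h import *
C=cam("wrist"); im=eyes.read_camera("wrist"); u=proj(C,(.5505,.164,.12)); print(u); bubble(im,C)
x,y=u.astype(int); y=min(y,330); save(cv2.resize(im[y-60:y+54,x-60:x+60],None,fx=5,fy=5,interpolation=cv2.INTER_NEAREST),"c11.png")
plan([.5505,.164,.16],.225,6)
E
```

```text
[253.62322032 228.0398273 ]
vial [ 242  191   23   48 1063] centre [0.5474 0.177  0.12  ] bubble px [253.8 228. ] [246 220  16  17 245] offset mm -13.38
jaw now 0.194 change 0.031 dist cm [  1.01  -4.85 -11.14] F [ 0.9 -1.2 -0.2] q7 -0.08 t 17.58 open -0.001
travel [[1.86, 0.0, 0.82], [1.86, -0.0, 0.82], [1.86, -0.0, 0.82], [1.86, -0.01, 0.82], [1.86, -0.01, 0.82], [1.86, -0.01, 0.82]] turn [-0.0052, 0.0009, -0.0007]
```

View pics/c11.png

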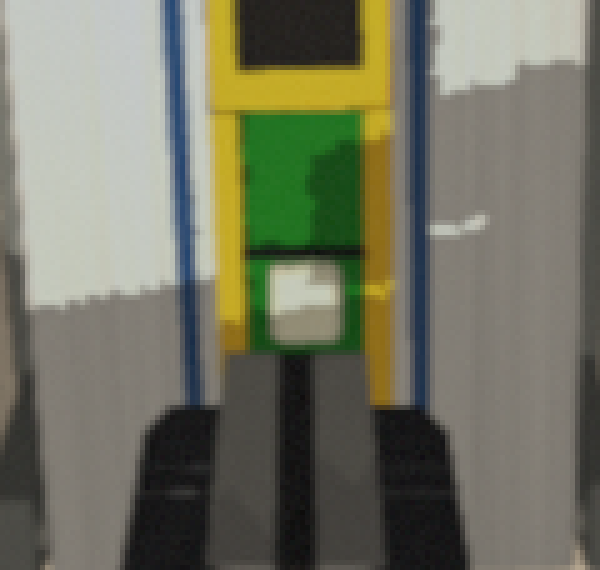

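The bubble is near centre (crop rows 260–345), perhaps 1.5 mm towards the foot. The lower line is hidden by the fingers, so I'll back off and measure the line profile numerically.

Request:
apply_moves(travel=[[0,0,-1.5],[0,0,-2],[0,0,-2],[0,0,-1],[0,0,0],[0,0,0]], turn=[[-0.01,0,0],[-0.01,0,0],[-0.01,0,0],[0,0,0],[0,0,0],[0,0,0]], grip=[0,0,0,0,0,0])

```text
t: 18.08
eef_pos: [0.5214, 0.2902, 0.2675]
tool_rot: [0.557, 0.435, 0.555, -0.438]
contact_force: [-0.4, 0.4, -0.2]
gripper_width: 0.847
```

```bash
python3 - <<'E'
from h import *
C=cam("wrist"); im=eyes.read_camera("wrist"); save(im,"w12.png")
y_=np.array([np.cos(1.796),np.sin(1.796),0]); ctr=np.array([.5505,.164,.12])
for dx in (-6,0,6):
    off=np.array([y_[1],-y_[0],0])*dx/1000
    s=np.arange(-24,25,1.); P=np.array([proj(C,ctr+off+y_*k/1000) for k in s],np.float32)
    a=cv2.remap(im,P[:,0].reshape(1,-1),P[:,1].reshape(1,-1),cv2.INTER_LINEAR)[0].astype(int)
    print(dx,"red",a[:,0].tolist(),"\n green",a[:,1].tolist())
E
```

```text
-6 red [21, 21, 22, 22, 22, 22, 22, 21, 21, 21, 22, 20, 20, 18, 18, 24, 40, 69, 91, 102, 105, 108, 108, 108, 109, 109, 109, 108, 106, 107, 105, 96, 74, 47, 27, 19, 19, 19, 25, 22, 22, 22, 24, 24, 22, 19, 25, 21, 22] 
 green [71, 71, 72, 72, 73, 72, 72, 72, 72, 71, 65, 41, 26, 32, 51, 69, 77, 89, 100, 106, 108, 110, 110, 111, 111, 111, 110, 110, 109, 109, 108, 100, 82, 53, 33, 37, 58, 70, 73, 73, 74, 73, 73, 73, 72, 71, 74, 72, 73]
0 red [23, 21, 21, 22, 18, 23, 23, 23, 24, 23, 19, 18, 17, 18, 23, 36, 75, 121, 138, 141, 141, 142, 141, 141, 142, 142, 142, 142, 142, 142, 141, 131, 107, 71, 37, 19, 18, 21, 21, 22, 19, 19, 22, 23, 21, 19, 24, 23, 19] 
 green [71, 72, 72, 72, 71, 73, 72, 73, 73, 73, 67, 43, 30, 37, 55, 73, 92, 121, 132, 136, 136, 136, 136, 136, 136, 136, 137, 137, 137, 138, 137, 126, 102, 67, 39, 36, 57, 71, 73, 72, 72, 72, 72, 72, 73, 72, 73, 73, 72]
6 red [22, 20, 19, 21, 22, 23, 21, 21, 22, 19, 22, 21, 22, 20, 18, 24, 37, 60, 80, 95, 101, 102, 102, 101, 100, 99, 97, 98, 100, 105, 108, 102, 77, 48, 24, 14, 19, 21, 20, 20, 22, 23, 22, 22, 23, 25, 22, 21, 21] 
 green [71, 71, 71, 72, 72, 73, 71, 72, 73, 69, 59, 40, 29, 35, 52, 69, 75, 84, 94, 103, 106, 106, 108, 106, 106, 106, 104, 105, 106, 108, 109, 104, 81, 50, 29, 33, 57, 70, 72, 72, 73, 73, 72, 72, 73, 74, 72, 72, 72]
```

Line-profile check: lines at −11.9 and +10.5 mm, bubble edges at −7.9 and +8.7 mm. The bubble is therefore about 1.1 mm off centre, inside the 3 mm band. Now pressing with closed fingers over the middle.

```bash
python3 - <<'E'
from h import *
plan([.5505,.1635,.17],.225,8)
E
```

```text
jaw now 0.239 change -0.014 dist cm [  2.93 -12.69  -9.74] F [0.5 0.5 0.8] q7 -0.16 t 18.13 open 0.924
travel [[1.22, -0.02, 1.62], [1.22, -0.02, 1.62], [1.22, -0.01, 1.62], [1.22, -0.01, 1.62], [1.22, -0.01, 1.62], [1.22, -0.0, 1.63], [1.22, -0.0, 1.63], [1.22, 0.0, 1.63]] turn [0.0018, 0.0006, 0.0002]
```

Request:
apply_moves(travel=[[0.5,0,1.7],[1.2,0,1.7],[1.2,0,1.7],[1.2,0,1.7],[1.2,0,1.7],[1.2,0,1.7],[1.2,0,1.7],[0,0,0]], turn=[[0.002,0,0],[0.002,0,0],[0.002,0,0],[0.002,0,0],[0.002,0,0],[0.002,0,0],[0,0,0],[0,0,0]], grip=[1,1,1,1,1,1,1,1])

```text
t: 18.8
eef_pos: [0.5505, 0.1677, 0.1887]
tool_rot: [0.555, 0.439, 0.552, -0.441]
contact_force: [-0.6, -0.6, -0.2]
gripper_width: -0.0
```

```bash
python3 - <<'E'
from h import *
plan([.5505,.1635,.145],.225,6)
E
```

```text
jaw now 0.227 change -0.002 dist cm [ 0.   -0.42 -4.37] F [-0.6 -0.6 -0.2] q7 0.09 t 18.8 open -0.0
travel [[0.73, -0.02, 0.06], [0.73, -0.02, 0.06], [0.73, -0.02, 0.07], [0.73, -0.02, 0.07], [0.73, -0.02, 0.07], [0.73, -0.02, 0.07]] turn [0.0004, 0.001, -0.0002]
```

Request:
apply_moves(travel=[[0.75,0,0.1],[0.75,0,0.1],[0.75,0,0.1],[0.75,0,0.05],[0.75,0,0.05],[0.5,0,0],[0,0,0]], turn=[[0,0,0],[0,0,0],[0,0,0],[0,0,0],[0,0,0],[0,0,0],[0,0,0]], grip=[1,1,1,1,1,1,1])

```text
t: 19.38
eef_pos: [0.5517, 0.1661, 0.1429]
tool_rot: [0.556, 0.439, 0.552, -0.44]
contact_force: [-0.8, -0.6, -0.2]
gripper_width: -0.002
```

Request:
apply_moves(travel=[[0.15,0,0],[0.15,0,0],[0,0,0]], turn=[[0,0,0],[0,0,0],[0,0,0]], grip=[1,1,1])

```text
t: 19.63
eef_pos: [0.5516, 0.167, 0.1394]
tool_rot: [0.556, 0.439, 0.552, -0.44]
contact_force: [-1.0, -0.3, -0.1]
gripper_width: 0.001
```

Request:
apply_moves(travel=[[0.05,0,0.1],[0.08,0,0],[0,0,0]], turn=[[0,0,0],[0,0,0],[0,0,0]], grip=[1,1,1])

```text
t: 19.88
eef_pos: [0.5523, 0.1663, 0.1393]
tool_rot: [0.556, 0.439, 0.552, -0.439]
contact_force: [0.6, 0.1, 0.7]
gripper_width: -0.0
```

Request:
apply_moves(travel=[[0.08,0,0],[0.1,0,0],[0.1,0,0]], turn=[[0,0,0],[0,0,0],[0,0,0]], grip=[1,1,1])

```text
t: 20.13
eef_pos: [0.5529, 0.1664, 0.1388]
tool_rot: [0.556, 0.44, 0.553, -0.439]
contact_force: [-5.5, -0.6, 13.4]
gripper_width: -0.002
```

```bash
python3 - <<'E'
from h import *
for i in range(3):
    o=status.get_obs(); print(round(o["t"],2),np.round(o["contact_force"],1),np.round(o["eef_pos"],4)); eyes.read_camera("top")
E
```

```text
20.13 [-5.5 -0.6 13.4] [0.5529 0.1664 0.1388]
20.18 [-4.3 -0.4 12.4] [0.5529 0.1664 0.1388]
20.23 [-4.2  0.5 10.2] [0.5529 0.1664 0.1389]
```

```bash
python3 - <<'E'
from h import *
for i in range(14):
    o=status.get_obs(); im=eyes.read_camera("scene")
    if i%2: print(round(o["t"],2),np.round(o["contact_force"],1),np.round(o["eef_pos"],4))
im=eyes.read_camera("top"); out=[]
for n,w in(("top",30),("scene",40)):
    C=cam(n); im=eyes.read_camera(n); u=proj(C,(.5505,.164,.12)); x,y=int(u[0]),int(u[1])
    out.append(cv2.resize(im[y-w*3//4:y+w*3//4,x-w:x+w],(400,300),interpolation=cv2.INTER_NEAREST))
    if n=="top": 
        for th,z in(("nodule",.02),("jar",.04),("dish",.02)):
            m=eyes.masks_of(th,n)
            if m: v,uu=np.nonzero(m[0]["region"]); print(th,round(m[0]["score"],2),ray(C,(uu.mean(),v.mean()),z).round(3))
save(np.hstack(out),"c13.png")
E
```

```text
20.33 [-4.4 -0.9 11.7] [0.5529 0.1664 0.1388]
20.43 [-4.6 -0.2 10.4] [0.5528 0.1664 0.1388]
20.53 [-5.  -1.4 11.9] [0.5528 0.1663 0.1388]
20.63 [-5.5 -1.  11.8] [0.5529 0.1664 0.1388]
20.73 [-4.5 -0.7 11.1] [0.5529 0.1664 0.1388]
20.83 [-3.3 -1.5 12.3] [0.5529 0.1663 0.1388]
20.93 [-4.7 -0.1 11.1] [0.5529 0.1664 0.1388]
nodule 0.7 [ 0.493 -0.115  0.02 ]
dish 0.68 [0.754 0.167 0.02 ]
```

View pics/c13.png

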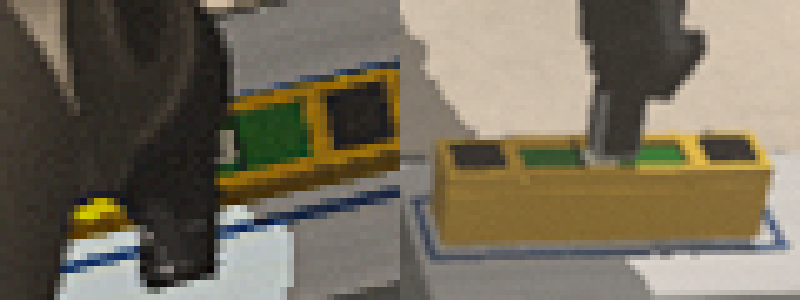

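The press is steady at about 11.5 N and the level hasn't moved: its pads are at the same pixels as before. The specimen and dish are where they started. Handing in.

```bash
python3 -c "
from h import *
print(bot.hand_in()); o=status.get_obs(); print(o['t'],o['contact_force'])"
```

```text
the job is handed in; nothing more can be done
None
the job is handed in; nothing more can be done
```

I placed the yellow level in the blue outline, turned the foot knob about 1.34 rad clockwise, and handed the job in at about 21 s while pressing on the level with closed fingers. No verdict is reported.

- **Press:** the force held steady at about 11–12 N downward. With the level's own weight, that is roughly 14 N on the platform, against the required 6–30 N. A sideways force of about 4–5 N was also present, but the level did not move.
- **Bubble:** before pressing, the wrist picture put it about 1.1 mm from centre towards the foot, and an earlier look by eye at the top and scene pictures had it about centred. All are within the 3 mm limit. The fingers covered most of the vial during the press, so I could not re-measure it then.
- **Bystanders:** the final top picture had the specimen and the dish within about 1 mm of where they started. The network returned nothing for the jar there, so I could not re-measure it. The arm stayed about 20 cm away from the jar throughout.
- **Unexplained reading:** the gripper closed to 23 mm on the knob, although the wing is 14 mm thick. It may have been holding the wider hub below the wing. The wing stayed aligned in the jaws, and the bubble moved about as far as the turn should have moved it.

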